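# Put the cooking caddy in order

## Task

Somebody has stood the scouring-cream bottle in the cooking caddy: take it out and stand it in the blue washing-up tray, on the tray floor beside the plug. Put the two red-capped spice jars and the tea tin into the caddy, each standing upright in a well of its own right down on the bottom: the tin in the wide well, the jars in the narrow ones. Leave the salt shaker in its well, leave the egg timer, the dish soap and the plug where they are, and do not tip anything over.

Things in the scene. Friction and masses are not known exactly. Their poses are not given: they have to be found in the camera images.
- caddy: dark wooden cooking caddy, 168x168 mm, fixed, turned anyhow. Raised board (top z=45 mm) with 4 round wells over a floor board (top z=10 mm, things stand on it). Origin: centre of underside; x, y along its sides. Wide well, 77 mm across, at (+40,+40) mm; narrow wells, 59 mm, at (-40,+40), (-40,-40), (+40,-40); two are occupied. A steel bow on the edges y=+80 and -80 reaches z=57 mm.
- tray: the washing-up tray: blue plastic, 160 x 110 mm, rim 19 mm high and about 4 mm thick, floor top at z = 4 mm, fixed to the table. Origin: centre of its underside; x along its long side, z up. The sink plug lies in its +x half, about x = +42 mm; the -x half is free.
- cream: scouring cream: a slim round cleaner bottle, teal and white with a teal cap, 38 mm across, 136 mm high, 76 g times 0.7 to 1.4. Origin: centre of its underside, z up. Stands in a narrow well of the caddy at the start.
- salt: salt shaker: clear glass with a grey domed top, 44 mm across, 90 mm high. Origin: centre of its underside, z up. Stands in its narrow well of the caddy already.
- jar_a: spice jar with a red cap (dark mark on its top) and a black and red label, 45 mm across, 106 mm high (the cap is its top 21 mm and as wide as the jar), 110 g times 0.7 to 1.4. Origin: centre of its underside, z up. Stands loose at the front of the table.
- jar_b: spice jar with a red cap (its top pale pinkish from above) and a brown label, same size and weight as the other. Origin: centre of its underside, z up. Stands loose at the front of the table.
- tin: tea tin: round green tin with a wooden lid and a small wooden knob, 62 mm across, 85 mm high (knob 20 mm across from z = 67 mm up; the lid is fixed on), 250 g times 0.7 to 1.4. Origin: centre of its underside, z up. Stands loose at the front of the table.
- timer: egg timer: white base with a fluted grey cap, 58 mm across, 54 mm high. Origin: centre of its underside. Stands in the same row as the jars and the tin; not part of the caddy.
- soap: dish soap bottle: clear bluish with a green label and white top, 41 x 69 mm, 195 mm high. Origin: centre of its underside. Stands at the right-hand back corner of the table.
- plug: sink plug: black rubber with a pull ring, 45 mm across, 34 mm high. Origin: centre of its underside. Lies in the tray.

How it is judged:
By the outcome, as a careful person would: the job done as asked, in the order asked, and still so for the second after the job is handed in, with the robot touching nothing.
It also fails if it takes over 96 s, if anything falls off the work surface, if the arm or the gripper's body presses on something with over 40 N, if the wrist force passes 120 N, or if a joint passes its speed limit or range.

## Robot

A 6-joint arm with a two-finger parallel gripper is mounted at the origin on a cart in front of the work surface, level with it; the furniture and walls round the work are solid. World frame = base frame: x ahead of the robot, y to its left, z up, the work surface at z = 0. Lengths are in mm, angles in rad, forces in N, time in s.
With the tool pointing down it reaches from about 350 to 775 mm from the base axis. Payload 7.3 kg.
Tool frame: the origin (TCP) lies at the very end of the fingers, on their centre line; the grasp point (between the pads) lies 19 mm behind it; z points along the fingers, y is the line along which they close (so a half turn about z gives the same grasp; the last joint's range is limited). The gripper opens to 92 mm and grips with 3 to 60 N. Pads are 19 mm wide; open, the fingers measure 130 mm over their backs; the gripper's body (75 mm by 190 mm) begins 47 mm behind the grasp point.
Start: joints at [1.064, 0.342, 1.524, -0, 1.275, -0.146], TCP at [185.324, 491.223, 226.741] pointing down, gripper open.
Joint ranges: [-2.53, 2.53], [-0.77, 2.02], [0.04, 2.7], [-1, 4.14], [0.28, 2.66], [-3.11, 3.11]. Speed limits (rad/s): [2.57, 2.57, 3.14, 3.14, 3.14, 3.14].

## Interface

Orientations are given as [roll, pitch, yaw] about the fixed x, y, z axes, in that order (R = Rz(yaw) Ry(pitch) Rx(roll)).
In Python, from plant import get_obs, vision, workorder gives the robot as it stands.
- The arm moves only by the shell command python3 -m pendant 'ROWS' [OPENING]. ROWS is a JSON object of lists of equal length, an entry for each row: "dp": the shift along the tool's x, y, z in m, a list of three; "rotation": the turn, a rotation vector about the tool's x, y, z in rad, a list of three. A call has 1 to 8 rows; each row is the pose to reach, as a shift and turn from the pose commanded when the call began, along the tool's axes at that moment; what a row does not reach only later rows make up. A row lasts 1/8 s, in which the tool goes at most 62.5 mm and 10.7 degrees, less where a joint would pass 70% of its speed; a pose out of reach is approached as far as the arm can. A call with a gripper value outside its range is refused whole. OPENING is the finger opening in m, from 0 to 0.0918, set as the call begins (- or left out, the last holds). The fingers move at their own pace and stop on an object; the grip force is fixed at half the most. Time passes only in rows, so rows that repeat a pose let the fingers close. It gives the time, the measured TCP pose, the force, the opening and the grip force at its end, in the units of the state.
- get_obs(): the state, without advancing time (a new reading comes with each control period).
- vision.capture(name): name is "side" or "top"; returns a dict with "pixels" (480x640x3 uint8, red, green, blue), "vfov" (degrees; the focal length in pixels is half the picture's height over the tangent of half this angle, whatever the lens; pixels are square), "cx", "cy" (the principal point, pixels), "pose" (4x4, takes a point from camera to world coordinates). Camera axes: x right, y up, looking along -z (the intrinsics and any distortion apply to the point x, -y, -z); pixel columns grow to the right and rows downward; lengths in mm; the calibration is good to about 2 mm. A picture is of the moment at which its call begins. There is no depth.
- workorder.close_job(): hands the job in; it is judged then, once.
The state is a dict: "time": time; "joint_positions": joint angles; "dq": joint speeds; "tau": joint torques, N m; "tool_pos": TCP position; "tcp_rot": TCP orientation; "contact_force": force on the tool from outside, world axes, zero at the start; "moment": the same for the moment, N m; "grip_width": finger opening in mm; "finger_force": force on a finger pad.
Only numpy, scipy, OpenCV 4.12 (cv2) and the standard library are available. Lean on these libraries where they do the work, as an engineer would, in place of code of your own. Each camera call takes 0.05 s, during which the arm holds its last target. There are 200 camera calls.

## Working session

There is one attempt and no reset: what is moved stays moved. The work goes in short steps, Python scripts to look and compute and a shell command to move; the robot and the scene stay as the last step left them, time stands still between calls to the robot, and variables do not carry over. Pictures are saved under pics/ and viewed, at most 14 in all, crops included, and the job is handed in when it is done.

```bash
ls; mkdir -p pics; python3 - <<'E'
from plant import get_obs, vision
import cv2
o=get_obs();print(o)
for n in("side","top"):
    c=vision.capture(n);print(n,{k:v for k,v in c.items() if k!="pixels"})
    cv2.imwrite(f"pics/{n}0.png",c["pixels"][:,:,::-1])
E
```

```text
pics
{'time': 0.0, 'joint_positions': array([ 1.06401184e+00,  3.42730365e-01,  1.52502803e+00, -3.37841617e-05,
        1.27539645e+00, -1.46048808e-01]), 'dq': array([-1.76928855e-03,  9.59016978e-04,  9.11383459e-04, -2.44394364e-05,
       -7.03286982e-04, -8.85310615e-04]), 'tau': array([-2.88357387e-04, -4.31234694e+01, -2.44220406e+01,  7.18011567e-02,
        5.60596038e-02, -1.78287419e-04]), 'tool_pos': array([185.11540613, 490.83936142, 226.03715556]), 'tcp_rot': array([-3.14004239e+00, -1.95385001e-04,  2.78086668e+00]), 'contact_force': array([0.324851  , 1.37109989, 0.36930491]), 'moment': array([-0.01530392, -0.04151586,  0.02211466]), 'finger_force': 0.0, 'grip_width': 91.61539037670067}
side {'vfov': 51.0625759778563, 'cx': 324.90765919864606, 'cy': 244.10746023432228, 'pose': array([[ 5.95221459e-01,  6.06109994e-01, -5.27581359e-01,
         2.69389005e+01],
       [-8.03551819e-01,  4.52214571e-01, -3.87048390e-01,
        -4.34402961e+02],
       [ 3.98608047e-03,  6.54318468e-01,  7.56208605e-01,
         7.72592848e+02],
       [ 0.00000000e+00,  0.00000000e+00,  0.00000000e+00,
         1.00000000e+00]])}
top {'vfov': 55.04202564336192, 'cx': 324.91467595986694, 'cy': 233.91926505322496, 'pose': array([[ 9.90984114e-02,  9.67670317e-01, -2.31934609e-01,
         3.68150637e+02],
       [-9.95064782e-01,  9.51829039e-02, -2.80409565e-02,
        -4.58591041e+01],
       [-5.05819159e-03,  2.33568776e-01,  9.72327127e-01,
         8.62729034e+02],
       [ 0.00000000e+00,  0.00000000e+00,  0.00000000e+00,
         1.00000000e+00]])}
```

View pics/side0.png

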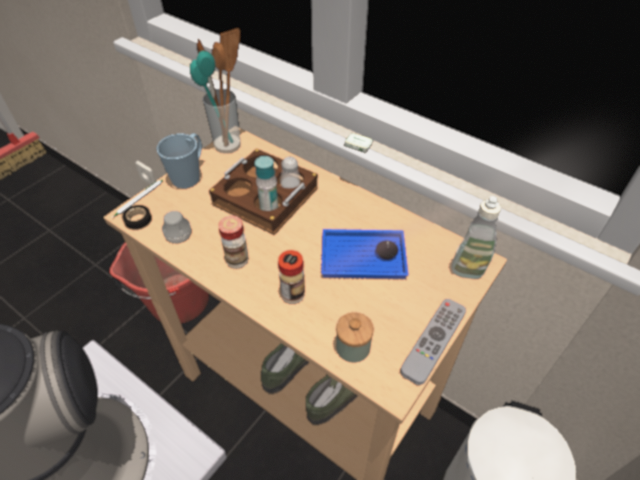

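View pics/top0.png

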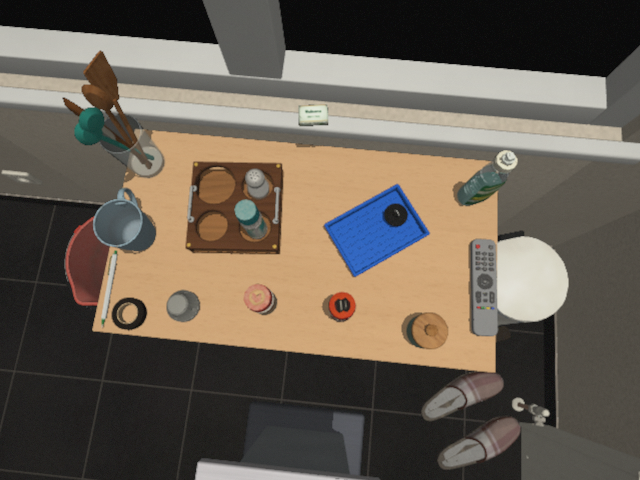

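The side view shows the caddy near (265,190) with the cream in its front well and the salt behind. The jars are at (233,240) and (291,275), the tin at (354,335), the timer at (176,226) and the tray at (364,253). In the top view the caddy is at (236,207), the tray at (377,230) and the tin at (428,331). I'll enlarge both.

```bash
python3 - <<'E'
import cv2
t=cv2.imread("pics/top0.png");s=cv2.imread("pics/side0.png")
def crop(i,x,y,w,h,f,n): cv2.imwrite(n,cv2.resize(i[y:y+h,x:x+w],None,fx=f,fy=f,interpolation=cv2.INTER_CUBIC))
crop(t,160,150,300,210,2.6,"pics/t1.png")
crop(s,150,140,270,220,2.7,"pics/s1.png")
E
```

```text
(no output)
```

View pics/t1.png

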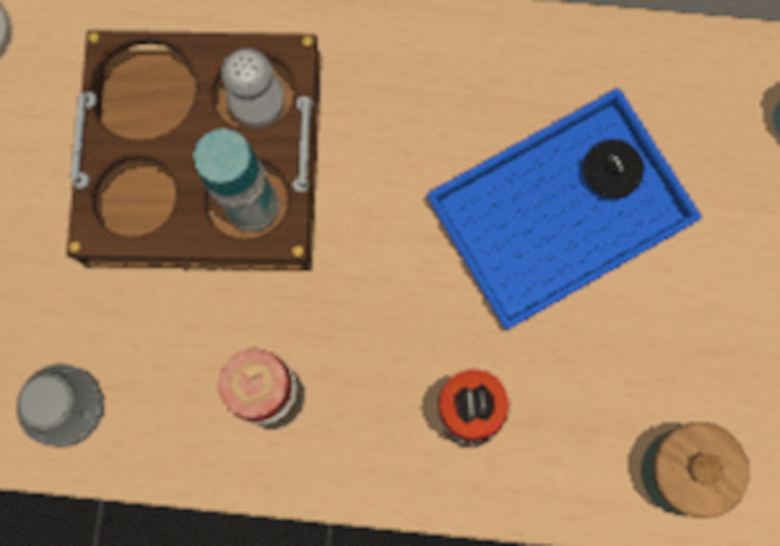

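View pics/s1.png

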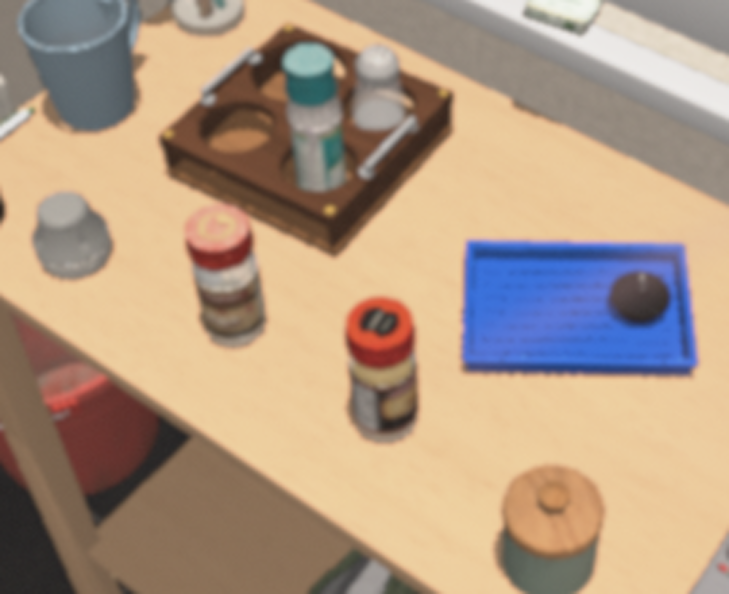

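The top crop shows:
- The caddy's brass screws at (94,38), (307,42), (298,251) and (75,246), with free wells at (149,90) and (136,198).
- Cap tops: cream (223,155), jar_b (255,384), jar_a (475,402). The tin knob is at (706,467).
- Tray corners at (619,90), (700,215), (506,327) and (429,195).

The side crop shows the same points at (289,28), (445,94), (330,210) and (168,134) for the screws, with the caps at (309,59), (219,229) and (380,319) and the knob at (553,493). Next I triangulate them.

```bash
cat > h.py <<'E'
import numpy as np
P={'top':np.array([[9.90984114e-02,9.67670317e-01,-2.31934609e-01,3.68150637e+02],[-9.95064782e-01,9.51829039e-02,-2.80409565e-02,-4.58591041e+01],[-5.05819159e-03,2.33568776e-01,9.72327127e-01,8.62729034e+02]]),
'side':np.array([[5.95221459e-01,6.06109994e-01,-5.27581359e-01,2.69389005e+01],[-8.03551819e-01,4.52214571e-01,-3.87048390e-01,-4.34402961e+02],[3.98608047e-03,6.54318468e-01,7.56208605e-01,7.72592848e+02]])}
K={'top':(240/np.tan(np.radians(55.04202564/2)),324.9147,233.9193),'side':(240/np.tan(np.radians(51.06257598/2)),324.9077,244.1075)}
def ray(n,u,v):
    f,cx,cy=K[n]; d=P[n][:,:3]@np.array([(u-cx)/f,-(v-cy)/f,-1]); return P[n][:,3],d/np.linalg.norm(d)
def atz(n,u,v,z):
    c,d=ray(n,u,v); return c+d*(z-c[2])/d[2]
def tri(a,b):
    c1,d1=ray('top',*a);c2,d2=ray('side',*b)
    s=np.linalg.lstsq(np.c_[d1,-d2],c2-c1,rcond=None)[0]
    p,q=c1+s[0]*d1,c2+s[1]*d2; return (p+q)/2,np.linalg.norm(p-q)
T=lambda u,v:(160+u/2.6,150+v/2.6)
S=lambda u,v:(150+u/2.7,140+v/2.7)
def go(x,y,z,yaw):
    """offset in tool axes from present pose (measured), and rotation rz"""
    from plant import get_obs
    from scipy.spatial.transform import Rotation as R
    o=get_obs(); r=R.from_euler('xyz',o['tcp_rot']); d=r.inv().apply(np.array([x,y,z])-o['tool_pos'])
    rv=(r.inv()*R.from_euler('xyz',[np.pi,0,yaw])).as_rotvec()
    print('dp',np.round(d,1),'rot',np.round(rv,3),'yawnow',o['tcp_rot'].round(3),o['tool_pos'].round(1),o['time'])
E
python3 - <<'E'
from h import *
pts={'c++':((94,38),(289,28),45),'c+-':((307,42),(445,94),45),'c--':((298,251),(330,210),45),'c-+':((75,246),(168,134),45),
'cream':((223,155),(309,59),146),'salt':((247,70),(377,62),100),'jar_b':((255,384),(219,229),106),'jar_a':((475,402),(380,319),106),'knob':((706,467),(553,493),85),'lid':((703,469),(552,508),67),
't+':((619,90),(686,243),19),'t--':((700,215),(694,370),19),'tf':((506,327),(464,368),19),'tl':((429,195),(468,243),19),'plug':((612,167),(640,295),20),'well':((136,198),(239,134),45),'wide':((149,90),(149,90),45),'timer':((44,402),(62,212),54)}
for k,(a,b,z) in pts.items():
    p,e=tri(T(*a),S(*b)); print(k,p.round(1),'gap',round(e,1),'| at z',z,atz('top',*T(*a),z)[:2].round(1),atz('side',*S(*b),z)[:2].round(1))
go(400,0,300,-np.pi/2)
E
```

```text
c++ [676.4 237.2  37.3] gap 0.9 | at z 45 [673.8 234.2] [669.2 230.4]
c+- [689.3  80.4  36.2] gap 0.2 | at z 45 [685.9  79.1] [681.5  74.2]
c-- [531.4  67.3  39.9] gap 1.1 | at z 45 [530.8  66.2] [527.5  64.2]
c-+ [519.8 224.8  38. ] gap 1.6 | at z 45 [519.1 222. ] [514.5 219.1]
cream [568.  108.3 140.1] gap 1.3 | at z 146 [566.9 106.6] [562.5 103.6]
salt [646.  112.5  83. ] gap 1.5 | at z 100 [640.5 108.6] [630.1  99.4]
jar_b [431.5  75.3  99.5] gap 0.4 | at z 106 [431.2  74.2] [427.5  70.6]
jar_a [433.4 -64.3 103.6] gap 1.2 | at z 106 [433.6 -64.6] [431.5 -65.3]
knob [ 408.9 -216.5   74.2] gap 2.1 | at z 85 [ 409.1 -214.8] [ 402.2 -219.2]
lid [ 408.  -217.5   59.5] gap 2.6 | at z 67 [ 408.6 -216.9] [ 403. -219.]
t+ [ 682.7 -153.4   14.8] gap 1.0 | at z 19 [ 680.7 -152.5] [ 679.5 -155.2]
t-- [ 593.2 -218.1    3.2] gap 5.2 | at z 19 [ 591.  -216.8] [ 579.2 -221. ]
tf [ 4.977e+02 -8.380e+01 -1.000e-01] gap 2.7 | at z 19 [495.8 -83.9] [485.  -91.7]
tl [588.4 -19.2  10.2] gap 1.5 | at z 19 [586.7 -20. ] [581.3 -23.6]
plug [ 623.  -151.7    9.8] gap 1.7 | at z 20 [ 620.6 -151. ] [ 614.2 -155. ]
well [561.7 190.6  25.8] gap 0.7 | at z 45 [557.6 184.9] [547.7 174.7]
wide [566.7 200.8  93.6] gap 121.3 | at z 45 [638.1 188.1] [542.4 268.3]
timer [410.2 226.7  39.4] gap 0.3 | at z 54 [409.6 221.8] [402.5 213.7]
dp [-374.3 -383.5  -73.4] rot [-1.000e-03 -1.000e-03 -1.932e+00] yawnow [-3.14  -0.     2.781] [185.2 490.9 226.1] 0.1
```

Heights come out about 7 mm low everywhere, but the plan sizes fit: screw spacing about 157 mm, tray 162 x 110 mm. Before any grasp I'll use the gripper's known position as a check on this bias. First move: above the cream with the jaws along the caddy diagonal (yaw 2.434).

```bash
python3 -c "
from h import *
go(566,107,226,2.434)"
```

```text
dp [-4.918e+02 -2.247e+02  3.000e-01] rot [-0.001  0.     0.347] yawnow [-3.14  -0.     2.781] [185.2 490.9 226.1] 0.1
```

```bash
python3 -m pendant '{"dp":[[-0.05,-0.025,0],[-0.11,-0.05,0],[-0.165,-0.075,0],[-0.22,-0.1,0],[-0.275,-0.125,0],[-0.33,-0.15,0],[-0.38,-0.175,0],[-0.42,-0.192,0]],"rotation":[[0,0,0.05],[0,0,0.1],[0,0,0.15],[0,0,0.2],[0,0,0.25],[0,0,0.3],[0,0,0.347],[0,0,0.347]]}'; python3 -c "
from h import *
go(566,107,226,2.434)"
```

```text
time: 1.1
tool_pos: [511.6, 161.3, 226.3]
tcp_rot: [-3.141, -0.0, 2.432]
contact_force: [-1.0, 0.5, 0.9]
grip_width: 91.8
finger_force: 0.0
dp [-76.6  -5.7   0.3] rot [-0.001 -0.    -0.002] yawnow [-3.141 -0.     2.432] [511.6 161.3 226.3] 1.1
```

```bash
python3 -m pendant '{"dp":[[-0.03,-0.003,0],[-0.06,-0.005,0],[-0.0765,-0.0055,0],[-0.0765,-0.0055,0]],"rotation":[[0,0,0],[0,0,0],[0,0,0],[0,0,0]]}'; python3 - <<'E'
from h import *
from plant import get_obs,vision
import cv2
print(get_obs()['tool_pos'],get_obs()['tcp_rot'])
a=vision.capture('top')['pixels'];b=vision.capture('side')['pixels']
def proj(n,p):
    f,cx,cy=K[n]; q=P[n][:,:3].T@(p-P[n][:,3]); return cx+f*q[0]/-q[2],cy+f*q[1]/q[2]
p=get_obs()['tool_pos']; print(proj('top',p),proj('side',p))
# finger end at +-(half opening)
y=np.array([np.cos(2.434-np.pi/2),np.sin(2.434-np.pi/2),0])
for s in(-46,46):print(s,proj('top',p+s*y),proj('side',p+s*y))
im=np.hstack([cv2.resize(a[100:290,160:320],None,fx=2.5,fy=2.5,interpolation=2),cv2.resize(b[60:250,200:360],None,fx=2.5,fy=2.5,interpolation=2)])
cv2.imwrite('pics/g1.png',im[:,:,::-1])
E
```

```text
time: 1.6
tool_pos: [565.2, 109.0, 226.2]
tcp_rot: [-3.141, -0.001, 2.433]
contact_force: [-0.3, -0.4, 0.1]
grip_width: 91.7
finger_force: 0.0
[565.21266221 109.02681761 226.19909935] [-3.14117290e+00 -7.88339949e-04  2.43262499e+00]
(np.float64(233.6134585687263), np.float64(195.24546346667586)) (np.float64(258.55587469869727), np.float64(125.21144006938226))
-46 (np.float64(254.70925032705128), np.float64(217.2785287347762)) (np.float64(262.2317450072798), np.float64(140.66277835394578))
46 (np.float64(213.01139848714672), np.float64(173.72806608074296)) (np.float64(255.11005035293752), np.float64(110.72708856459522))
```

View pics/g1.png

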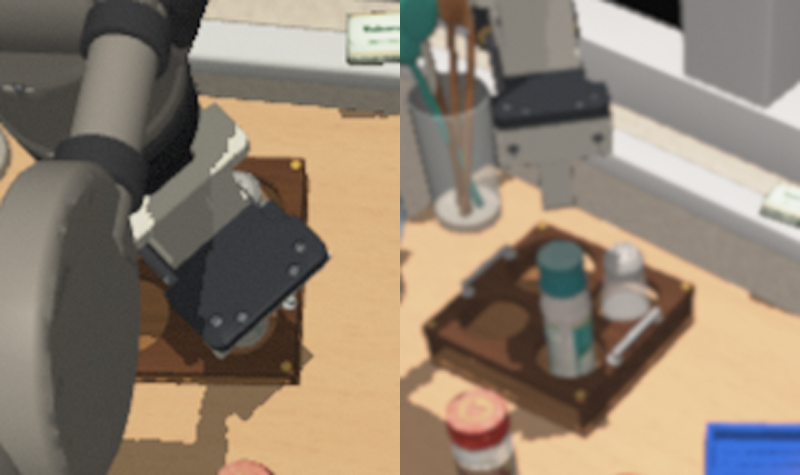

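The picture shows the near fingertip at about (263,143) in the side view. Its column matches the predicted 262.9, so the side camera is good sideways, and the two views differ by only about 4 mm in depth. I'll use the mean and go down on the cream.

```bash
python3 -m pendant '{"dp":[[-0.002,-0.002,0.02],[-0.002,-0.002,0.05],[-0.002,-0.002,0.08],[-0.002,-0.002,0.105],[-0.002,-0.002,0.12],[-0.002,-0.002,0.125],[-0.002,-0.002,0.125]],"rotation":[[0,0,0],[0,0,0],[0,0,0],[0,0,0],[0,0,0],[0,0,0],[0,0,0]]}' && python3 -m pendant '{"dp":[[0,0,0],[0,0,0],[0,0,0],[0,0,0],[0,0,0],[0,0,0]],"rotation":[[0,0,0],[0,0,0],[0,0,0],[0,0,0],[0,0,0],[0,0,0]]}' 0
```

```text
time: 2.58
tool_pos: [565.4, 106.9, 102.2]
tcp_rot: [3.141, 0.0, 2.434]
contact_force: [0.4, -0.4, -0.3]
grip_width: 92.0
finger_force: 0.0
time: 3.32
tool_pos: [565.3, 106.6, 101.7]
tcp_rot: [3.141, -0.0, 2.434]
contact_force: [-0.7, -0.6, 0.1]
grip_width: 36.8
finger_force: 30.1
```

```bash
python3 -m pendant '{"dp":[[0,0,-0.01],[0,0,-0.03],[0,0,-0.055],[0,0,-0.08],[0,0,-0.1],[0,0,-0.11],[0,0,-0.11]],"rotation":[[0,0,0],[0,0,0],[0,0,0],[0,0,0],[0,0,0],[0,0,0],[0,0,0]]}'; python3 - <<'E'
from h import *
go(565,-87,211,2.434)
from plant import vision
import cv2
a=vision.capture('top')['pixels'];b=vision.capture('side')['pixels']
im=np.hstack([cv2.resize(a[100:290,160:320],None,fx=2.5,fy=2.5,interpolation=2),cv2.resize(b[60:250,200:360],None,fx=2.5,fy=2.5,interpolation=2)])
cv2.imwrite('pics/g2.png',im[:,:,::-1])
E
```

```text
time: 4.2
tool_pos: [565.5, 106.6, 212.4]
tcp_rot: [3.141, 0.001, 2.434]
contact_force: [-0.6, -0.1, -0.8]
grip_width: 37.0
finger_force: 30.0
dp [-125.5 -147.4    1.3] rot [ 0.001  0.001 -0.   ] yawnow [3.141e+00 1.000e-03 2.434e+00] [565.5 106.6 212.4] 4.2
```

View pics/g2.png

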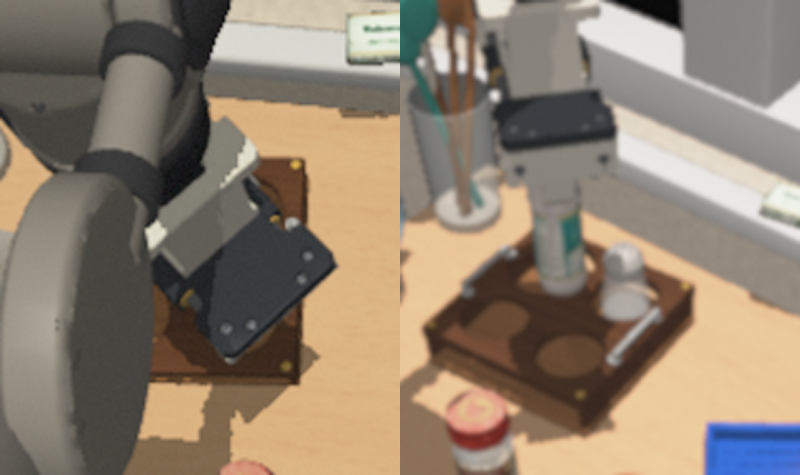

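The cream is held upright with its base at about (560,288) in the side half, and its well now shows empty at (568,355). Next, move over the tray.

```bash
python3 -m pendant '{"dp":[[-0.012,-0.014,0],[-0.036,-0.042,0],[-0.06,-0.07,0],[-0.085,-0.1,0],[-0.107,-0.126,0],[-0.12,-0.141,0],[-0.1255,-0.1475,0],[-0.1255,-0.1475,0]],"rotation":[[0,0,0],[0,0,0],[0,0,0],[0,0,0],[0,0,0],[0,0,0],[0,0,0],[0,0,0]]}'; python3 -m pendant '{"dp":[[0,0,0.02],[0,0,0.05],[0,0,0.08],[0,0,0.1],[0,0,0.105],[0,0,0.105]],"rotation":[[0,0,0],[0,0,0],[0,0,0],[0,0,0],[0,0,0],[0,0,0]]}'; python3 - <<'E'
from plant import vision
import cv2,numpy as np
a=vision.capture('top')['pixels'];b=vision.capture('side')['pixels']
im=np.hstack([cv2.resize(a[130:320,280:440],None,fx=2.5,fy=2.5,interpolation=2),cv2.resize(b[130:320,280:440],None,fx=2.5,fy=2.5,interpolation=2)])
cv2.imwrite('pics/g3.png',im[:,:,::-1])
E
```

```text
time: 5.3
tool_pos: [564.7, -87.1, 211.5]
tcp_rot: [3.141, -0.001, 2.433]
contact_force: [0.4, 0.6, -0.4]
grip_width: 36.7
finger_force: 30.0
time: 6.05
tool_pos: [565.0, -86.4, 107.1]
tcp_rot: [3.141, 0.0, 2.435]
contact_force: [0.6, -0.8, 0.1]
grip_width: 36.6
finger_force: 30.0
```

View pics/g3.png

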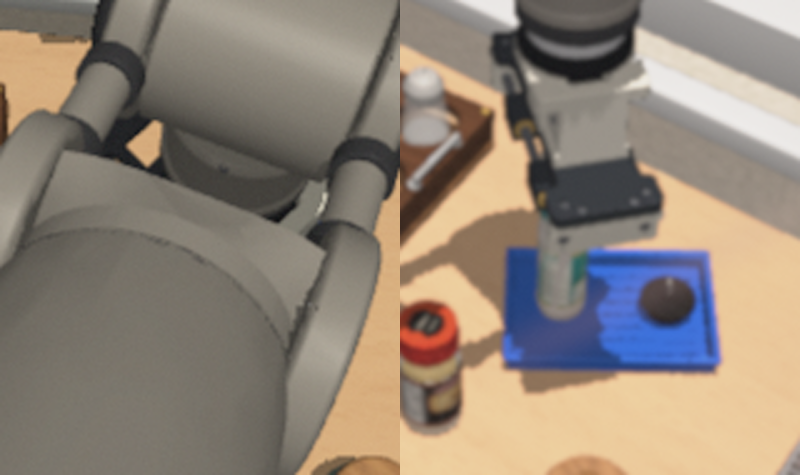

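The cream hangs over the free half of the tray, with its base at about (560,305) and the plug clear at (667,300). Its base should be about 11 mm above the tray floor.

```bash
python3 -m pendant '{"dp":[[0,0,0.004],[0,0,0.008],[0,0,0.01],[0,0,0.011],[0,0,0.011]],"rotation":[[0,0,0],[0,0,0],[0,0,0],[0,0,0],[0,0,0]]}';python3 -m pendant '{"dp":[[0,0,0.0005],[0,0,0.001],[0,0,0.001]],"rotation":[[0,0,0],[0,0,0],[0,0,0]]}'
```

```text
time: 6.78
tool_pos: [564.8, -87.1, 95.7]
tcp_rot: [3.141, 0.0, 2.434]
contact_force: [-0.1, -0.2, -0.4]
grip_width: 36.5
finger_force: 30.0
time: 7.15
tool_pos: [565.1, -87.3, 95.6]
tcp_rot: [3.141, 0.001, 2.434]
contact_force: [-0.4, 0.1, 5.1]
grip_width: 37.2
finger_force: 30.0
```

Contact is 5 N at the expected height. Release and go up.

```bash
python3 -m pendant '{"dp":[[0,0,-0.0005],[0,0,-0.0005],[0,0,-0.0005],[0,0,-0.0005]],"rotation":[[0,0,0],[0,0,0],[0,0,0],[0,0,0]]}' 0.08;python3 -m pendant '{"dp":[[0,0,-0.015],[0,0,-0.04],[0,0,-0.07],[0,0,-0.1],[0,0,-0.12],[0,0,-0.12]],"rotation":[[0,0,0],[0,0,0],[0,0,0],[0,0,0],[0,0,0],[0,0,0]]}'; python3 - <<'E'
from h import *
go(429.5,73,215,2.434)
E
```

```text
time: 7.65
tool_pos: [564.7, -87.1, 95.0]
tcp_rot: [-3.142, -0.0, 2.434]
contact_force: [0.5, -0.8, -0.4]
grip_width: 72.0
finger_force: 0.0
time: 8.4
tool_pos: [565.7, -87.4, 217.7]
tcp_rot: [3.14, 0.004, 2.434]
contact_force: [0.1, -0.8, -0.2]
grip_width: 80.1
finger_force: 0.0
dp [207.7  33.3   1.9] rot [ 0.002  0.004 -0.   ] yawnow [3.14  0.004 2.434] [565.7 -87.4 217.7] 8.4
```

```bash
python3 -m pendant '{"dp":[[0.02,0.003,0],[0.06,0.01,0],[0.1,0.016,0],[0.14,0.022,0],[0.175,0.028,0],[0.2,0.032,0],[0.2077,0.0333,0],[0.2077,0.0333,0]],"rotation":[[0,0,0],[0,0,0],[0,0,0],[0,0,0],[0,0,0],[0,0,0],[0,0,0],[0,0,0]]}' 0.0918; python3 - <<'E'
from h import *
go(429.5,73,61,2.434)
from plant import vision
import cv2
a=vision.capture('top')['pixels'];b=vision.capture('side')['pixels']
im=np.hstack([cv2.resize(a[130:320,280:440],None,fx=2.5,fy=2.5,interpolation=2),cv2.resize(b[130:320,200:410],None,fx=2.5,fy=2.5,interpolation=2)[:,:400+125]])
im=im[:,:]
cv2.imwrite('pics/g4.png',im[:,:800,::-1])
E
```

```text
time: 9.4
tool_pos: [428.7, 73.2, 215.1]
tcp_rot: [-3.141, 0.0, 2.434]
contact_force: [0.6, -0.5, 1.0]
grip_width: 91.8
finger_force: 0.0
dp [ -0.8   0.4 154.1] rot [-0.  0.  0.] yawnow [-3.141  0.     2.434] [428.7  73.2 215.1] 9.4
```

View pics/g4.png

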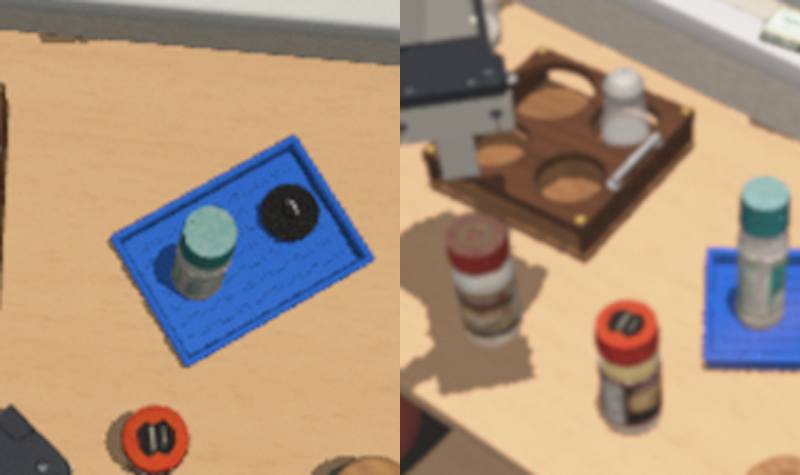

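The cream stands upright in the tray's free half, with its cap at top (364,223) and side (346,208), and the plug is undisturbed. Its known position lets me calibrate the cameras.

```bash
python3 - <<'E'
from h import *
print(atz('top',364,223.2,140),atz('side',346.2,207.5,140),tri((364,223.2),(346.2,207.5)))
E
python3 -m pendant '{"dp":[[-0.001,0,0.03],[-0.001,0,0.065],[-0.001,0,0.1],[-0.001,0,0.13],[-0.001,0,0.147],[-0.001,0,0.154],[-0.001,0,0.154]],"rotation":[[0,0,0],[0,0,0],[0,0,0],[0,0,0],[0,0,0],[0,0,0],[0,0,0]]}';python3 -m pendant '{"dp":[[0,0,0],[0,0,0],[0,0,0],[0,0,0],[0,0,0],[0,0,0]],"rotation":[[0,0,0],[0,0,0],[0,0,0],[0,0,0],[0,0,0],[0,0,0]]}' 0
```

```text
[564.54695601 -86.3381802  140.        ] [560.04340778 -89.74447845 140.        ] (array([565.99276382, -86.40155926, 133.41691198]), np.float64(0.8936206383650291))
time: 10.38
tool_pos: [429.6, 72.2, 61.1]
tcp_rot: [-3.141, -0.0, 2.433]
contact_force: [-0.3, -0.4, -0.4]
grip_width: 91.6
finger_force: 0.0
time: 11.12
tool_pos: [429.4, 72.6, 61.3]
tcp_rot: [3.141, 0.0, 2.434]
contact_force: [0.3, 0.6, 1.1]
grip_width: 44.6
finger_force: 29.6
```

The top view at known height reproduces the bottle's position to about 1 mm, so I'll trust that: caddy centre (602.4,150.4), jar_b's well about (559,187).

```bash
python3 -m pendant '{"dp":[[0,0,-0.01],[0,0,-0.03],[0,0,-0.06],[0,0,-0.09],[0,0,-0.11],[0,0,-0.115],[0,0,-0.115]],"rotation":[[0,0,0],[0,0,0],[0,0,0],[0,0,0],[0,0,0],[0,0,0],[0,0,0]]}'; python3 -c "
from h import *
go(559,186.8,176,2.434)"
```

```text
time: 12.0
tool_pos: [429.1, 72.6, 176.1]
tcp_rot: [3.142, -0.0, 2.434]
contact_force: [-0.4, 0.3, -1.7]
grip_width: 44.9
finger_force: 29.6
dp [-2.450e+01  1.712e+02  1.000e-01] rot [ 0. -0. -0.] yawnow [ 3.142 -0.     2.434] [429.1  72.6 176.1] 12.0
```

```bash
python3 -m pendant '{"dp":[[-0.003,0.02,0],[-0.008,0.055,0],[-0.013,0.09,0],[-0.018,0.125,0],[-0.022,0.155,0],[-0.0245,0.17,0],[-0.0245,0.1712,0],[-0.0245,0.1712,0]],"rotation":[[0,0,0],[0,0,0],[0,0,0],[0,0,0],[0,0,0],[0,0,0],[0,0,0],[0,0,0]]}'; python3 -m pendant '{"dp":[[0,0,0.015],[0,0,0.03],[0,0,0.045],[0,0,0.055],[0,0,0.055]],"rotation":[[0,0,0],[0,0,0],[0,0,0],[0,0,0],[0,0,0]]}'; python3 - <<'E'
from plant import vision
import cv2,numpy as np
b=vision.capture('side')['pixels']
im=cv2.resize(b[100:250,190:340],None,fx=3.5,fy=3.5,interpolation=2)
cv2.imwrite('pics/g5.png',im[:,:,::-1])
E
```

```text
time: 13.0
tool_pos: [558.4, 186.3, 175.3]
tcp_rot: [-3.14, -0.001, 2.434]
contact_force: [-0.0, -0.9, -0.2]
grip_width: 44.5
finger_force: 29.6
time: 13.62
tool_pos: [558.7, 186.7, 120.1]
tcp_rot: [-3.14, -0.001, 2.434]
contact_force: [-0.0, 0.1, -0.6]
grip_width: 44.8
finger_force: 29.6
```

View pics/g5.png

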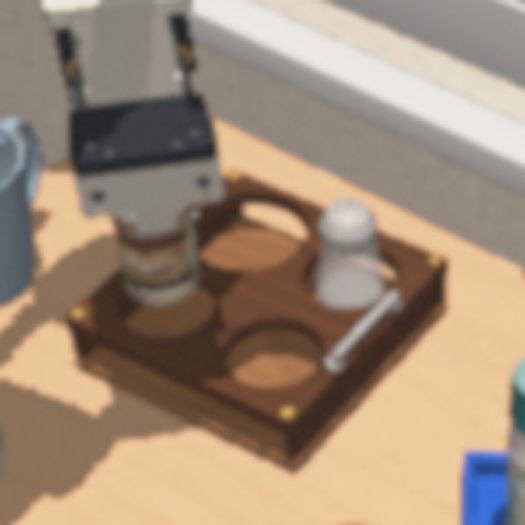

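jar_b hangs upright with its base at (161,290) in the crop, and the well's rim centre is at about (168,308). That is on target to within 2–3 mm, so I'll shift 1.5 mm and lower.

```bash
python3 -m pendant '{"dp":[[-0.0015,0,0.008],[-0.0015,0,0.018],[-0.0015,0,0.028],[-0.0015,0,0.038],[-0.0015,0,0.044],[-0.0015,0,0.047],[-0.0015,0,0.047]],"rotation":[[0,0,0],[0,0,0],[0,0,0],[0,0,0],[0,0,0],[0,0,0],[0,0,0]]}';python3 -m pendant '{"dp":[[0,0,0.001],[0,0,0.002],[0,0,0.0025],[0,0,0.0025]],"rotation":[[0,0,0],[0,0,0],[0,0,0],[0,0,0]]}'
```

```text
time: 14.55
tool_pos: [560.4, 185.8, 74.1]
tcp_rot: [3.142, -0.0, 2.434]
contact_force: [-0.1, 0.3, -0.1]
grip_width: 44.6
finger_force: 29.6
time: 15.05
tool_pos: [560.4, 185.8, 71.8]
tcp_rot: [3.141, -0.0, 2.434]
contact_force: [0.7, -0.4, -1.1]
grip_width: 44.9
finger_force: 29.6
```

```bash
python3 -m pendant '{"dp":[[0,0,0.0005],[0,0,0.001],[0,0,0.001]],"rotation":[[0,0,0],[0,0,0],[0,0,0]]}' && python3 -m pendant '{"dp":[[0,0,0],[0,0,0],[0,0,0],[0,0,0]],"rotation":[[0,0,0],[0,0,0],[0,0,0],[0,0,0]]}' 0.07;python3 -m pendant '{"dp":[[0,0,-0.015],[0,0,-0.04],[0,0,-0.07],[0,0,-0.1],[0,0,-0.12],[0,0,-0.13],[0,0,-0.13]],"rotation":[[0,0,0],[0,0,0],[0,0,0],[0,0,0],[0,0,0],[0,0,0],[0,0,0]]}'; python3 -c "
from h import *
go(433.4,-65,195,2.434)"
```

```text
time: 15.42
tool_pos: [560.7, 185.9, 71.1]
tcp_rot: [3.141, 0.001, 2.434]
contact_force: [0.5, -0.6, 3.0]
grip_width: 44.6
finger_force: 29.7
time: 15.92
tool_pos: [560.3, 185.8, 70.6]
tcp_rot: [-3.142, -0.0, 2.434]
contact_force: [-0.0, -0.1, -0.2]
grip_width: 69.7
finger_force: 0.0
time: 16.8
tool_pos: [560.6, 185.8, 201.6]
tcp_rot: [3.14, 0.001, 2.434]
contact_force: [0.9, 0.0, -0.3]
grip_width: 70.2
finger_force: 0.0
dp [ -66.4 -273.3    6.3] rot [ 0.001  0.001 -0.   ] yawnow [3.140e+00 1.000e-03 2.434e+00] [560.6 185.8 201.6] 16.8
```

```bash
python3 -m pendant '{"dp":[[-0.006,-0.025,0],[-0.018,-0.075,0],[-0.03,-0.125,0],[-0.042,-0.175,0],[-0.055,-0.225,0],[-0.063,-0.26,0.003],[-0.0664,-0.2733,0.006],[-0.0664,-0.2733,0.006]],"rotation":[[0,0,0],[0,0,0],[0,0,0],[0,0,0],[0,0,0],[0,0,0],[0,0,0],[0,0,0]]}' 0.0918; python3 - <<'E'
from h import *
go(433.4,-65,61,2.434)
from plant import vision
import cv2
b=vision.capture('side')['pixels'];a=vision.capture('top')['pixels']
im=np.hstack([cv2.resize(a[140:290,170:320],None,fx=2.6,fy=2.6,interpolation=2),cv2.resize(b[140:290,190:340],None,fx=2.6,fy=2.6,interpolation=2)])
cv2.imwrite('pics/g6.png',im[:,:,::-1])
E
```

```text
time: 17.8
tool_pos: [432.9, -65.1, 194.2]
tcp_rot: [-3.142, -0.001, 2.432]
contact_force: [0.7, 0.3, 0.4]
grip_width: 91.6
finger_force: 0.0
dp [ -0.4   0.4 133.2] rot [-0.    -0.001 -0.002] yawnow [-3.142e+00 -1.000e-03  2.432e+00] [432.9 -65.1 194.2] 17.8
```

View pics/g6.png

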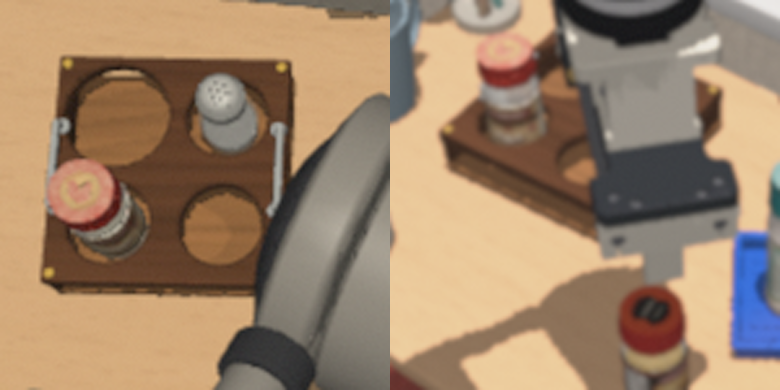

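jar_b stands upright in its well, with its cap at (83,190) in the crop. The other narrow well shows empty at (222,228). Next is jar_a.

```bash
python3 -m pendant '{"dp":[[0,0,0.03],[0,0,0.06],[0,0,0.09],[0,0,0.115],[0,0,0.129],[0,0,0.133],[0,0,0.133]],"rotation":[[0,0,0],[0,0,0],[0,0,0],[0,0,0],[0,0,0],[0,0,0],[0,0,0]]}';python3 -m pendant '{"dp":[[0,0,0],[0,0,0],[0,0,0],[0,0,0],[0,0,0],[0,0,0]],"rotation":[[0,0,0],[0,0,0],[0,0,0],[0,0,0],[0,0,0],[0,0,0]]}' 0;  python3 -m pendant '{"dp":[[0,0,-0.01],[0,0,-0.03],[0,0,-0.06],[0,0,-0.09],[0,0,-0.115],[0,0,-0.12],[0,0,-0.12]],"rotation":[[0,0,0],[0,0,0],[0,0,0],[0,0,0],[0,0,0],[0,0,0],[0,0,0]]}'; python3 -c "
from h import *
print(atz('top',170+222/2.6,140+228/2.6,45))
go(565.5,107,181,2.434)"
```

```text
time: 18.77
tool_pos: [433.6, -64.5, 61.8]
tcp_rot: [3.141, 0.0, 2.435]
contact_force: [0.2, 0.1, 0.6]
grip_width: 91.7
finger_force: 0.0
time: 19.52
tool_pos: [433.1, -65.0, 61.7]
tcp_rot: [3.142, -0.0, 2.434]
contact_force: [-0.5, 0.0, -0.4]
grip_width: 43.8
finger_force: 30.0
time: 20.4
tool_pos: [432.9, -65.0, 181.5]
tcp_rot: [3.142, -0.0, 2.434]
contact_force: [-0.7, -0.3, -0.9]
grip_width: 43.6
finger_force: 30.0
[562.41282982 105.73782258  45.        ]
dp [ 11.  216.9   0.5] rot [ 0. -0. -0.] yawnow [ 3.142 -0.     2.434] [432.9 -65.  181.5] 20.4
```

```bash
python3 -m pendant '{"dp":[[0.001,0.02,0],[0.003,0.06,0],[0.005,0.1,0],[0.007,0.14,0],[0.009,0.18,0],[0.011,0.207,0],[0.0112,0.216,0],[0.0112,0.216,0]],"rotation":[[0,0,0],[0,0,0],[0,0,0],[0,0,0],[0,0,0],[0,0,0],[0,0,0],[0,0,0]]}'; python3 -m pendant '{"dp":[[0,0,0.015],[0,0,0.035],[0,0,0.055],[0,0,0.075],[0,0,0.09],[0,0,0.1],[0,0,0.107],[0,0,0.107]],"rotation":[[0,0,0],[0,0,0],[0,0,0],[0,0,0],[0,0,0],[0,0,0],[0,0,0],[0,0,0]]}'
```

```text
time: 21.4
tool_pos: [564.5, 106.2, 180.6]
tcp_rot: [-3.14, -0.001, 2.434]
contact_force: [-0.6, -0.9, -1.3]
grip_width: 43.8
finger_force: 30.0
time: 22.4
tool_pos: [565.0, 106.3, 74.5]
tcp_rot: [-3.141, -0.0, 2.434]
contact_force: [0.2, -0.6, -0.3]
grip_width: 44.0
finger_force: 30.0
```

```bash
python3 -m pendant '{"dp":[[0,0,0.001],[0,0,0.002],[0,0,0.003],[0,0,0.0035],[0,0,0.0035]],"rotation":[[0,0,0],[0,0,0],[0,0,0],[0,0,0],[0,0,0]]}'
```

```text
time: 23.02
tool_pos: [565.3, 106.4, 71.7]
tcp_rot: [3.141, 0.0, 2.434]
contact_force: [-0.9, -0.4, 3.5]
grip_width: 44.1
finger_force: 30.0
```

```bash
python3 -m pendant '{"dp":[[0,0,0],[0,0,0],[0,0,0],[0,0,0]],"rotation":[[0,0,0],[0,0,0],[0,0,0],[0,0,0]]}' 0.07;python3 -m pendant '{"dp":[[0,0,-0.015],[0,0,-0.04],[0,0,-0.07],[0,0,-0.1],[0,0,-0.12],[0,0,-0.13],[0,0,-0.13]],"rotation":[[0,0,0],[0,0,0],[0,0,0],[0,0,0],[0,0,0],[0,0,0],[0,0,0]]}'; python3 -c "
from h import *
go(408.8,-215.7,201,2.696)"
```

```text
time: 23.52
tool_pos: [565.1, 106.3, 71.1]
tcp_rot: [-3.142, -0.0, 2.434]
contact_force: [-0.3, 0.6, -0.3]
grip_width: 69.9
finger_force: 0.0
time: 24.4
tool_pos: [565.3, 106.4, 202.0]
tcp_rot: [3.14, 0.001, 2.434]
contact_force: [0.3, 0.4, -0.7]
grip_width: 69.6
finger_force: 0.0
dp [ -90.5 -346.5    0.7] rot [ 0.001  0.001 -0.262] yawnow [3.140e+00 1.000e-03 2.434e+00] [565.3 106.4 202. ] 24.4
```

```bash
python3 -m pendant '{"dp":[[-0.008,-0.03,0],[-0.022,-0.085,0],[-0.036,-0.14,0],[-0.05,-0.195,0],[-0.065,-0.25,0],[-0.08,-0.305,0],[-0.088,-0.335,0],[-0.0905,-0.3465,0]],"rotation":[[0,0,-0.02],[0,0,-0.05],[0,0,-0.1],[0,0,-0.15],[0,0,-0.2],[0,0,-0.24],[0,0,-0.262],[0,0,-0.262]]}' 0.0918; python3 - <<'E'
from h import *
from plant import vision
import cv2
b=vision.capture('side')['pixels'];a=vision.capture('top')['pixels']
im=np.hstack([cv2.resize(a[140:290,170:320],None,fx=2.6,fy=2.6,interpolation=2),cv2.resize(b[240:390,270:420],None,fx=2.6,fy=2.6,interpolation=2)])
cv2.imwrite('pics/g7.png',im[:,:,::-1])
go(408.8,-215.7,43,2.696)
E
```

```text
time: 25.4
tool_pos: [407.5, -216.8, 200.4]
tcp_rot: [3.141, -0.002, 2.693]
contact_force: [0.7, 0.7, -0.2]
grip_width: 91.5
finger_force: 0.0
dp [ -0.7   0.5 157.6] rot [ 0.001 -0.001 -0.002] yawnow [ 3.141e+00 -1.000e-03  2.694e+00] [ 408.1 -216.   200.6] 25.5
```

View pics/g7.png

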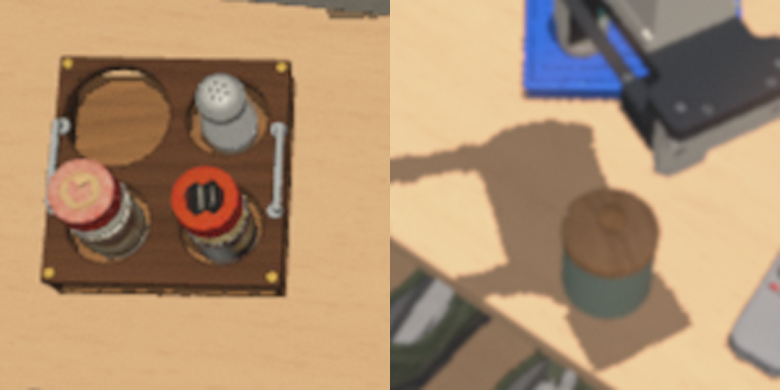

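Both jars stand upright in their wells, with caps at (83,190) and (205,198). I'll check that the near fingertip at about (680,165) in the side crop is where it should be relative to the tin.

```bash
python3 - <<'E'
from h import *
def proj(n,p):
    f,cx,cy=K[n]; q=P[n][:,:3].T@(p-P[n][:,3]); return np.array([cx+f*q[0]/-q[2],cy+f*q[1]/q[2]])
p=np.array([408,-216,200.5]);y=np.array([np.cos(1.125),np.sin(1.125),0])
for s in(-65,-55,-46,55): print(s,(proj('side',p+s*y)-[270,240])*2.6+[390,0])
print((proj('side',np.array([408.8,-215.7,85]))-[270,240])*2.6+[390,0])
# wide well rim centre from g7 crop
print(atz('top',170+122/2.6,140+116/2.6,45), 602.4+40*(np.cos(.078)-np.sin(.078)),150.4+40*(np.cos(.078)+np.sin(.078)))
E
```

```text
-65 [685.29971985 179.77755399]
-55 [675.10481506 165.61866149]
-46 [666.07475707 153.07753208]
55 [573.30983862  24.24371412]
[611.86961734 204.44113797]
[638.04600623 188.80878296  45.        ] 639.1615443969982 193.39521896150234
```

The fingertip matches its prediction. Lower on the tin and grip it just under the lid.

```bash
python3 -m pendant '{"dp":[[-0.0005,0,0.03],[-0.0005,0,0.07],[-0.0005,0,0.11],[-0.0005,0,0.14],[-0.0005,0,0.154],[-0.0005,0,0.1575],[-0.0005,0,0.1575]],"rotation":[[0,0,0],[0,0,0],[0,0,0],[0,0,0],[0,0,0],[0,0,0],[0,0,0]]}';python3 -m pendant '{"dp":[[0,0,0],[0,0,0],[0,0,0],[0,0,0],[0,0,0]],"rotation":[[0,0,0],[0,0,0],[0,0,0],[0,0,0],[0,0,0]]}' 0;  python3 -m pendant '{"dp":[[0,0,-0.01],[0,0,-0.03],[0,0,-0.06],[0,0,-0.09],[0,0,-0.12],[0,0,-0.145],[0,0,-0.15],[0,0,-0.15]],"rotation":[[0,0,0],[0,0,0],[0,0,0],[0,0,0],[0,0,0],[0,0,0],[0,0,0],[0,0,0]]}'; python3 -c "
from h import *
go(639,192,193,2.696)"
```

```text
time: 26.38
tool_pos: [409.6, -216.0, 44.3]
tcp_rot: [-3.142, 0.001, 2.696]
contact_force: [-0.0, 0.4, -0.2]
grip_width: 91.5
finger_force: 0.0
time: 27.0
tool_pos: [409.0, -216.2, 43.9]
tcp_rot: [-3.141, 0.0, 2.696]
contact_force: [-0.8, -1.6, 2.9]
grip_width: 59.5
finger_force: 30.0
time: 28.0
tool_pos: [408.7, -215.7, 193.3]
tcp_rot: [3.141, -0.001, 2.696]
contact_force: [0.1, 0.8, -2.3]
grip_width: 59.3
finger_force: 30.0
dp [-3.200e+01  4.671e+02  4.000e-01] rot [ 0.    -0.001 -0.   ] yawnow [ 3.141e+00 -1.000e-03  2.696e+00] [ 408.7 -215.7  193.3] 28.0
```

```bash
python3 -m pendant '{"dp":[[-0.001,0.02,0],[-0.004,0.06,0],[-0.007,0.105,0],[-0.01,0.15,0],[-0.013,0.195,0],[-0.016,0.24,0],[-0.019,0.285,0],[-0.022,0.32,0]],"rotation":[[0,0,0],[0,0,0],[0,0,0],[0,0,0],[0,0,0],[0,0,0],[0,0,0],[0,0,0]]}';python3 -m pendant '{"dp":[[-0.002,0.03,0],[-0.005,0.065,0],[-0.007,0.1,0],[-0.009,0.13,0],[-0.01,0.144,0],[-0.01,0.147,0],[-0.01,0.147,0]],"rotation":[[0,0,0],[0,0,0],[0,0,0],[0,0,0],[0,0,0],[0,0,0],[0,0,0]]}';  python3 -m pendant '{"dp":[[0,0,0.015],[0,0,0.04],[0,0,0.065],[0,0,0.08],[0,0,0.085],[0,0,0.085]],"rotation":[[0,0,0],[0,0,0],[0,0,0],[0,0,0],[0,0,0],[0,0,0]]}'; python3 - <<'E'
from h import *
from plant import vision
import cv2
go(639,192,108,2.696)
b=vision.capture('side')['pixels']
im=cv2.resize(b[80:240,190:340],None,fx=3.5,fy=3.5,interpolation=2)
cv2.imwrite('pics/g8.png',im[:,:,::-1])
E
```

```text
time: 29.0
tool_pos: [566.7, 65.0, 191.8]
tcp_rot: [-3.141, -0.003, 2.697]
contact_force: [0.6, -0.3, -1.4]
grip_width: 59.1
finger_force: 30.0
time: 29.88
tool_pos: [638.9, 190.8, 193.2]
tcp_rot: [-3.141, -0.001, 2.695]
contact_force: [0.3, -0.5, -2.0]
grip_width: 59.0
finger_force: 30.0
time: 30.62
tool_pos: [639.4, 191.5, 109.0]
tcp_rot: [3.141, 0.0, 2.696]
contact_force: [0.5, -0.5, -1.0]
grip_width: 59.0
finger_force: 30.0
dp [0.6 0.3 1. ] rot [ 0.  0. -0.] yawnow [3.141 0.    2.696] [639.4 191.5 109. ] 30.625
```

View pics/g8.png

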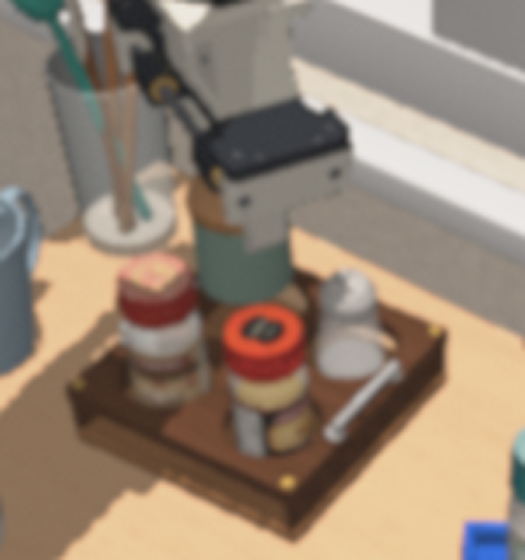

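The tin hangs over the wide well with its base at (245,290), clear of the jars and the salt. Lower it in steps, watching the force.

```bash
python3 -m pendant '{"dp":[[0,0,0.006],[0,0,0.014],[0,0,0.022],[0,0,0.03],[0,0,0.038],[0,0,0.045],[0,0,0.05],[0,0,0.05]],"rotation":[[0,0,0],[0,0,0],[0,0,0],[0,0,0],[0,0,0],[0,0,0],[0,0,0],[0,0,0]]}'; python3 -m pendant '{"dp":[[0,0,0.001],[0,0,0.002],[0,0,0.003],[0,0,0.004],[0,0,0.004]],"rotation":[[0,0,0],[0,0,0],[0,0,0],[0,0,0],[0,0,0]]}'
```

```text
time: 31.68
tool_pos: [639.0, 191.5, 58.2]
tcp_rot: [-3.141, -0.001, 2.696]
contact_force: [-1.2, 0.2, -2.5]
grip_width: 59.3
finger_force: 30.0
time: 32.3
tool_pos: [639.2, 191.6, 54.6]
tcp_rot: [-3.142, -0.0, 2.696]
contact_force: [-0.8, -0.2, -1.6]
grip_width: 59.0
finger_force: 30.0
```

```bash
python3 -m pendant '{"dp":[[0,0,0.0005],[0,0,0.001],[0,0,0.0015],[0,0,0.0015]],"rotation":[[0,0,0],[0,0,0],[0,0,0],[0,0,0]]}'
```

```text
time: 32.8
tool_pos: [639.3, 191.6, 54.0]
tcp_rot: [3.141, 0.0, 2.696]
contact_force: [-3.5, -0.4, 4.2]
grip_width: 59.2
finger_force: 30.0
```

Contact comes at the expected height (43.9 + 10). Release just enough, go up and look.

```bash
python3 -m pendant '{"dp":[[0,0,0],[0,0,0],[0,0,0],[0,0,0]],"rotation":[[0,0,0],[0,0,0],[0,0,0],[0,0,0]]}' 0.073;python3 -m pendant '{"dp":[[0,0,-0.01],[0,0,-0.03],[0,0,-0.06],[0,0,-0.1],[0,0,-0.13],[0,0,-0.16],[0,0,-0.17],[0,0,-0.17]],"rotation":[[0,0,0],[0,0,0],[0,0,0],[0,0,0],[0,0,0],[0,0,0],[0,0,0],[0,0,0]]}'; python3 -c "
from h import *
go(400,-60,224,2.696)"
```

```text
time: 33.3
tool_pos: [639.3, 191.6, 53.0]
tcp_rot: [3.142, -0.0, 2.696]
contact_force: [0.5, 0.8, -0.3]
grip_width: 72.9
finger_force: 0.0
time: 34.3
tool_pos: [639.3, 191.6, 223.6]
tcp_rot: [3.141, 0.001, 2.696]
contact_force: [-0.2, 0.8, -0.7]
grip_width: 73.0
finger_force: 0.0
dp [ 107.5 -330.2   -0.7] rot [ 0.001  0.001 -0.   ] yawnow [3.141e+00 1.000e-03 2.696e+00] [639.3 191.6 223.6] 34.3
```

```bash
python3 -m pendant '{"dp":[[0.01,-0.03,0],[0.025,-0.08,0],[0.042,-0.13,0],[0.06,-0.18,0],[0.075,-0.23,0],[0.09,-0.28,0],[0.102,-0.315,0],[0.1075,-0.33,0]],"rotation":[[0,0,0],[0,0,0],[0,0,0],[0,0,0],[0,0,0],[0,0,0],[0,0,0],[0,0,0]]}'; python3 - <<'E'
from plant import vision
import cv2,numpy as np
b=vision.capture('side')['pixels'];a=vision.capture('top')['pixels']
r=lambda i:cv2.resize(i,(400,340),interpolation=2)
im=np.hstack([r(a[140:344,170:410]),r(b[130:334,160:400])])
cv2.imwrite('pics/g9.png',im[:,:,::-1])
E
```

```text
time: 35.3
tool_pos: [398.3, -60.5, 222.3]
tcp_rot: [-3.141, -0.002, 2.694]
contact_force: [0.1, 0.1, 0.1]
grip_width: 72.7
finger_force: 0.0
```

View pics/g9.png

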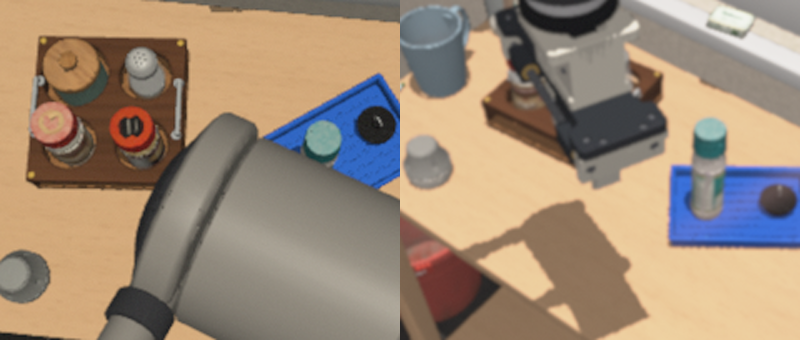

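The tin sits in the wide well at (75,70), both jars and the salt are in their wells, and the cream stands in the tray beside the plug. The arm touches nothing, so I'm handing in.

```bash
python3 -c "
from plant import workorder
print(workorder.close_job())"
```

```text
the job is handed in; nothing more can be done
None
```

I handed the job in at about 35 s: the cream stands in the tray beside the plug, both jars and the tin are upright in their wells, nothing tipped, and the salt, timer and plug look undisturbed in the last pictures (the soap was out of frame, but the arm never went near it).

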